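# Hold a plate up in the open vise

## Task

Take just the top plate off the stack of aluminium plates and hold it level between the open jaws of the bench vise, its long way running square from jaw to jaw, centred on the jaws and touching neither of them, with its upper face about 5 mm proud of the jaw tops, so that I can wind the vise shut on it. Finish while you are still holding it there, steady and carried by nothing but the gripper. Leave the rest of the stack, the hammer, the oil bottle and the tin where they are, and do not bang into the vise or shift its jaw.

Things in the scene. Friction and masses are not known exactly. Their poses are not given: they have to be found in the camera images.
- plate3_center (a point): top plate of the stack, the one to take: aluminium plate, 90 x 60 x 15 mm (its own x, y, z), about 0.2 kg, with two 10 mm holes through it on its long centre line, 30 mm either side of the middle; the point is its centre, half-way up. Four such plates lie loose and flat on the bench one on another (60 mm high), flush within a few mm and degrees; reaching more than 15 mm below the upper face catches the next plate too
- plate2_center (a point): second plate from the top, stays: aluminium plate, 90 x 60 x 15 mm (its own x, y, z), about 0.2 kg, with two 10 mm holes through it on its long centre line, 30 mm either side of the middle; the point is its centre
- plate1_center (a point): third plate from the top, stays: the same size; the point is its centre
- plate0_center (a point): bottom plate, on the bench, stays: the same size; the point is its centre
- fixed_jaw (a point): blue bench vise, bolted down, jaws open: middle of the top edge of the fixed jaw's gripping face (jaw nearer the robot), 160 mm above the bench. x points level across the opening, square to the jaw faces, to the moving jaw; y along the jaw (110 mm wide, 55 mm each side); z up. Both jaw tops are level with it. The slide beam crosses the opening 52 mm below. The vise reaches 150 mm behind this face.
- moving_jaw (a point): middle of the top edge of the moving jaw's gripping face, level with and facing the fixed jaw's point; axes as there (x points away from the fixed jaw). Behind it the jaw is 56 mm thick, then come screw head and handle bar, 70 mm and more below the jaw tops.
- vise_jaw (a joint): opening of the vise in m: the distance between the two jaw faces (0 shut), 0.112 to 0.132 at the start. The screw holds the jaw: it does not give to pushes under 100 N or so.
- hammer: hammer, 270 mm long, lying on the bench, bystander; origin on the bench under its middle, x along it to the head
- oil: white oil bottle with red cap, 54 mm across, 135 mm high, standing, bystander; origin at the centre of its underside
- tin: round tin with green label, 70 mm across, 75 mm high, standing, bystander; origin at the centre of its underside
Mind the look-alikes: they are no part of the job. What is shaped like the part that bears plate3_center but black, brown or red is not meant.

How it is judged (in metres and radians):
On the way:
1. the top plate is lifted clear of the stack, gripped and alone (height (world z) of plate3_center above 0.085 m and contact force between plate3 and the fingers above 1 N and contact force between plate3 and plate2 below 0.05 N and distance of each of plate0_center, plate1_center, plate2_center from where it was at the start of the episode below 0.02 m), for 0.2 s.
At the end, for the whole second after the job is handed in: Plate held by the gripper only, still, 3 mm or more clear of both jaws, within 15 mm of the jaw middle, upper face 0 to 11 mm above the jaw tops, level within 0.08 rad, square within 0.10 rad; other plates within 20 mm and bystanders within 30 mm of their starts (x of plate3_center in the frame of fixed_jaw above 0.048 m and x of plate3_center in the frame of moving_jaw below -0.048 m and y of plate3_center in the frame of fixed_jaw between -0.015 and 0.015 m and z of plate3_center in the frame of fixed_jaw between -0.0075 and 0.0035 m and angle between plate3_center's own z axis and vertical below 0.08 rad and angle between the x axis of plate3_center and the x axis of fixed_jaw, either way round below 0.1 rad and linear speed of plate3 below 0.02 m/s and angular speed of plate3 below 0.15 rad/s and contact force between plate3 and the fingers above 1 N and contact force between plate3 and vise below 0.1 N and contact force between the fingers and vise below 0.5 N and distance of each of plate0_center, plate1_center, plate2_center from where it was at the start of the episode below 0.02 m and distance of each of hammer, oil, tin from where it was at the start of the episode below 0.03 m); the arm keeps its last pose, push and grip.
It fails at once if the hammer, the oil bottle or the tin is knocked away (30 mm) (distance of any of hammer, oil, tin from where it was at the start of the episode above 0.03 m).
It fails at once if another plate is taken or pushed off the stack (more than 20 mm) (distance of any of plate0_center, plate1_center, plate2_center from where it was at the start of the episode above 0.02 m).
It fails at once if the vise is banged (over 25 N) by the plate or the robot (contact force between any of plate3, the fingers, the arm and vise above 25 N).
It fails at once if the vise jaw is shifted (distance of moving_jaw from where it was at the start of the episode above 0.004 m).
It also fails if it takes over 45 s, if anything falls off the work surface, if the arm or the gripper's body presses on something with over 40 N, if the wrist force passes 120 N, or if a joint passes its speed limit or range.

## Robot

A 6-joint arm with a two-finger parallel gripper is mounted at the origin on the work surface. World frame = base frame: x ahead of the robot, y to its left, z up, the work surface at z = 0. Lengths are in mm, angles in rad, forces in N, time in s.
With the tool pointing down it reaches from about 350 to 950 mm from the base axis. Payload 17.4 kg.
Tool frame: the origin (TCP) lies at the very end of the fingers, on their centre line; the grasp point (between the pads) lies 19 mm behind it; y points along the fingers, z is the direction in which the jaws open and shut, and the axes are right-handed (so a half turn about y gives the same grasp; the last joint's range is limited). The gripper opens to 93 mm and grips with 3 to 60 N. Pads are 15 mm wide; open, the fingers measure 128 mm over their backs; the gripper's body (75 mm by 188 mm) begins 65 mm behind the grasp point.
Start: joints at [1.189, 0.116, 1.442, -0, 1.584, -0.038], TCP at [227.528, 635.502, 218.646] pointing down, gripper open.
Joint ranges: [-2.83, 2.83], [-0.83, 2.19], [0.07, 2.5], [-1.14, 4.28], [0.01, 3], [-2.97, 2.97]. Speed limits (rad/s): [1.89, 1.89, 2.22, 3.14, 3.14, 3.14].

## Interface

Orientations are given as a unit quaternion [w, x, y, z].
In Python, from cell import bot gives the robot as it stands. Calls block until the motion is done:
- bot.movep(position, orientation): joint-space move of the TCP to a pose.
- bot.movel(position, rotation=None, speed=150, force_limit=None): straight line of the TCP; rotation=None keeps the orientation; speed is the mean speed in mm/s. With force_limit (N) it stops when the force on the tool has changed by that much, and returns True; else False.
- bot.move_joints(angles): joint-space move.
- bot.command_gripper(opening, effort=None): finger opening in mm; effort is the grip in N (None keeps the last); returns when the fingers have stopped.
- bot.hold(seconds).
- bot.solve_ik(position, orientation): joint angles nearest the present ones, or None.
- bot.read_state(): the state.
- bot.grab_frame(name): name is "side" or "top"; returns a dict with "pixels" (384x512x3 uint8, blue, green, red), "z_map" (384x512 float32, mm along the optical axis (not along the pixel's ray), 0 where there is no reading), "mtx" (3x3 intrinsics, pixels), "view" (4x4, takes a point from world to camera coordinates). Camera axes: x right, y down, z forward; pixel columns grow to the right and rows downward; lengths in mm; the calibration is good to about 2 mm. A picture is of the moment at which its call begins.
A pose or a line that the arm cannot do raises bot.Unreachable and nothing moves.
- bot.close_job(): hands the job in, once; it reports no verdict.
The state is a dict: "clock": time; "qpos": joint angles; "qvel": joint speeds; "joint_efforts": joint torques, N m; "tool_pos": TCP position; "tcp_rot": TCP orientation; "wrist_force": force on the tool from outside, world axes, zero at the start; "ft_torque": the same for the moment, N m; "finger_gap": finger opening in mm.
Only numpy, scipy, OpenCV 4.12 (cv2) and the standard library are available. Lean on these libraries where they do the work, as an engineer would, in place of code of your own. Each camera call takes 0.05 s, during which the arm holds its last target.

## Working session

There is one attempt and no reset: what is moved stays moved. The work goes in short steps, each a Python script; the robot and the scene stay as the last script left them, time stands still between calls to the robot, and variables do not carry over. Pictures are saved under pics/ and viewed, and the job is handed in when it is done.

```bash
ls; mkdir -p pics
python3 - <<'E'
from cell import bot
import cv2,numpy as np
s=bot.read_state();print(s)
for n in("side","top"):
    f=bot.grab_frame(n);cv2.imwrite(f"pics/{n}0.png",f["pixels"]);np.savez(f"{n}0.npz",**f);print(n,f["mtx"],f["view"])
E
```

```text
pics
{'clock': 0.0, 'qpos': array([ 1.18919050e+00,  1.16479458e-01,  1.44225322e+00,  1.50844700e-05,
        1.58401682e+00, -3.78010749e-02]), 'qvel': array([-0.00072895,  0.00210747, -0.00220409,  0.00073786,  0.0002849 ,
       -0.00013938]), 'joint_efforts': array([-8.38910473e-04, -7.21260381e+01, -6.22619891e+01,  7.79869035e-02,
        2.35898537e-02, -3.19799619e-05]), 'tool_pos': array([227.45129316, 635.30511975, 217.91706996]), 'tcp_rot': array([-0.69628579,  0.69708366, -0.12104583,  0.12086512]), 'wrist_force': array([ 0.42972243, -0.34149623,  0.10540098]), 'ft_torque': array([-0.01203252, -0.03440104, -0.01347464]), 'finger_gap': 93.1955765440521}
side [[367.69921359   0.         257.75059745]
 [  0.         367.69921359 189.40043137]
 [  0.           0.           1.        ]] [[ 7.65933904e-01 -6.42666647e-01  1.80232009e-02 -3.75597551e+02]
 [-3.74811868e-01 -4.69128603e-01 -7.99646433e-01  2.86921482e+02]
 [ 5.22361291e-01  6.05721004e-01 -6.00200589e-01  9.63881938e+02]
 [ 0.00000000e+00  0.00000000e+00  0.00000000e+00  1.00000000e+00]]
top [[366.58593747   0.         255.89139098]
 [  0.         366.58593747 193.8220246 ]
 [  0.           0.           1.        ]] [[-4.23882466e-03 -9.99884614e-01 -1.45873716e-02  2.13738927e+01]
 [-9.92123366e-01  6.03129528e-03 -1.25119344e-01  4.90762579e+02]
 [ 1.25192888e-01  1.39421132e-02 -9.92034454e-01  1.10101607e+03]
 [ 0.00000000e+00  0.00000000e+00  0.00000000e+00  1.00000000e+00]]
```

View pics/side0.png

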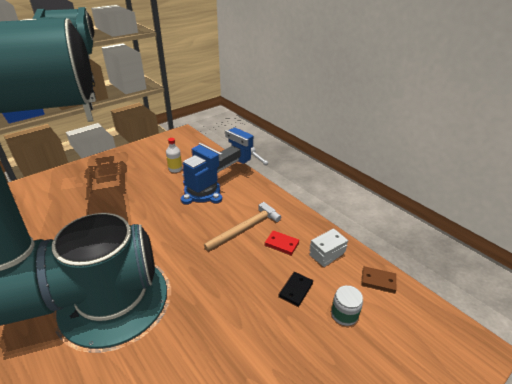

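View pics/top0.png

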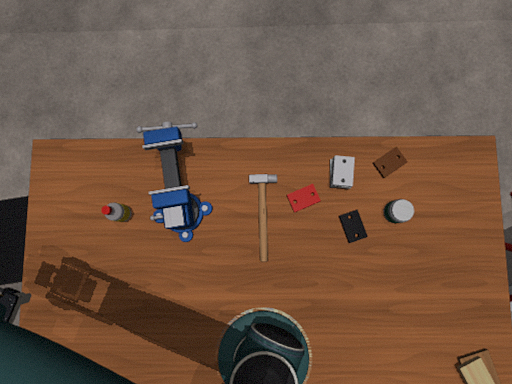

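The side view shows the silver stack at about (328,245) and the vise at (215,165). In the top view the stack is at (343,171), the fixed jaw's inner edge at about (170,188), the moving jaw at (163,145), the oil at (118,212) and the tin at (400,211). Next I'll get positions from the depth maps.

```bash
cat > h.py <<'E'
import numpy as np,cv2
def cloud(f):
    z=f["z_map"];v,u=np.mgrid[:z.shape[0],:z.shape[1]]
    K=f["mtx"];c=np.stack([(u-K[0,2])/K[0,0]*z,(v-K[1,2])/K[1,1]*z,z,np.ones_like(z)],-1)
    w=(c@np.linalg.inv(f["view"]).T)[...,:3]; w[z==0]=np.nan
    return w
def sel(w,lo,hi): return np.all((w>lo)&(w<hi),-1)
E
python3 - <<'E'
from h import *
for n in("top","side"):
    f=np.load(n+"0.npz");w=cloud(f)
    print(n)
    m=sel(w,[350,-330,52],[620,-120,70]); p=w[m]
    print("stack",len(p),p.mean(0),np.median(p[:,2]),cv2.minAreaRect(p[:,:2].astype(np.float32)))
    m=sel(w,[300,100,150],[800,400,172]); p=w[m]
    print("vise",len(p),np.median(p[:,2]),p.min(0),p.max(0))
    m=sel(w,[300,100,-5],[800,-400,5]);
    # plots
    for name,lo,hi in(("vise",[300,100,150],[800,400,175]),("stack",[350,-330,45],[620,-120,75])):
        p=w[sel(w,lo,hi)];im=np.zeros((600,800,3),np.uint8)
        s=1.6 if name=="vise" else 4
        x0,y0=(lo[0],hi[1]) if name=="vise" else (420,-150)
        for q in p: 
            cv2.circle(im,(int((y0-q[1])*s)+20,int(580-(q[0]-x0)*s)),1,(0,int(255*(q[2]-lo[2])/(hi[2]-lo[2])),255),-1)
        cv2.imwrite(f"pics/{name}_{n}.png",im)
t=cv2.imread("pics/top0.png")
cv2.imwrite("pics/c1.png",np.hstack([cv2.resize(t[110:250,90:220],None,fx=4,fy=4,interpolation=2)[:,:],]))
cv2.imwrite("pics/c2.png",cv2.resize(t[140:200,310:380],None,fx=8,fy=8,interpolation=2))
E
```

```text
top
stack 590 [ 557.26883983 -243.95356686   60.23228059] 60.37965645422537 ((557.96875, -244.73838806152344), (61.21491622924805, 91.6447525024414), 84.59959411621094)
vise 1282 160.0052840608301 [440.13527004 203.78056829 150.49414579] [669.06555031 334.94944831 165.15911117]
side
stack 516 [ 550.07341384 -247.41376084   59.4067979 ] 59.76071486162965 ((552.7481689453125, -245.21530151367188), (62.9818229675293, 91.94913482666016), 84.71204376220703)
vise 498 158.9883363946177 [433.62162903 200.35796748 150.00127905] [661.15824725 332.30330852 163.34717103]
```

View pics/vise_top.png

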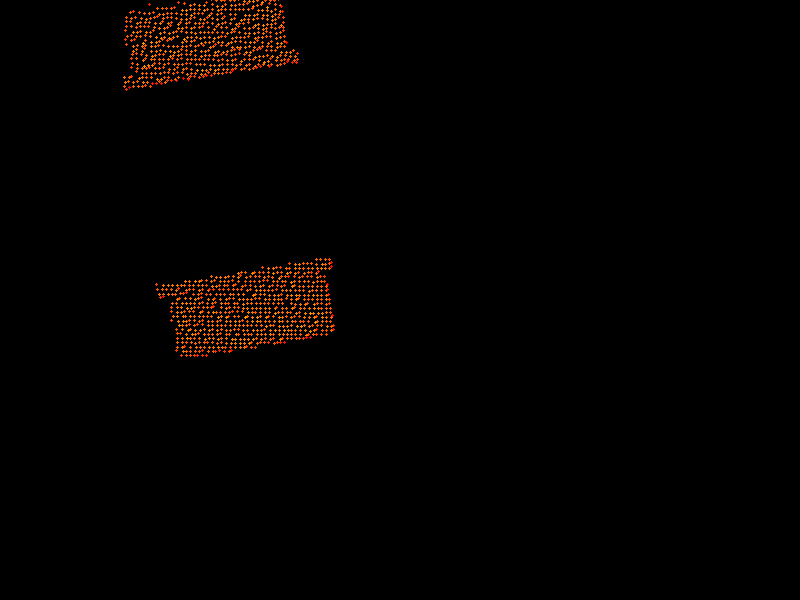

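View pics/c1.png

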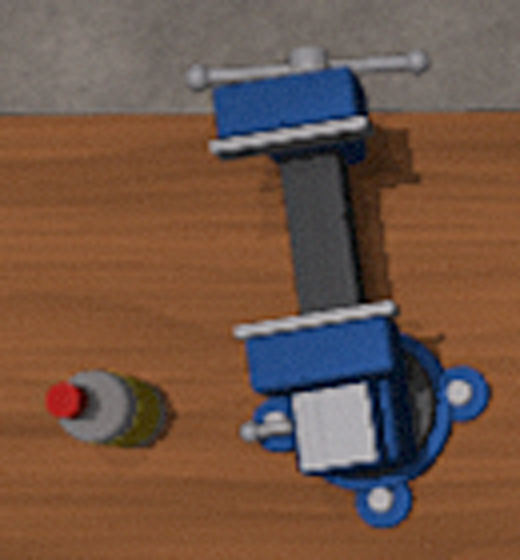

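View pics/c2.png

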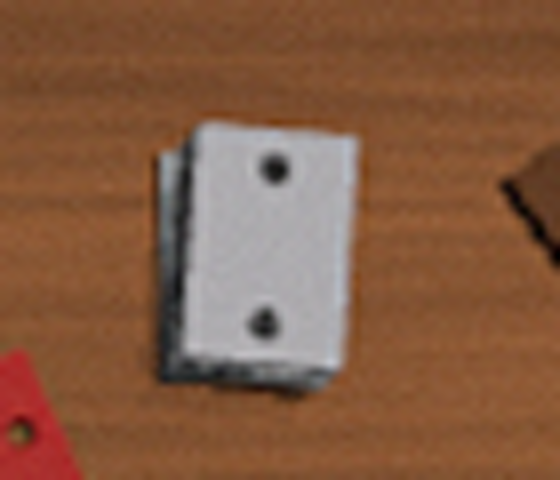

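```bash
cat > meas.py <<'E'
from h import *
def meas(fs):
  for n,f in fs.items():
    w=cloud(f); C=-f["view"][:3,:3].T@f["view"][:3,3]
    print(n,"cam",C.round(), "bench z",np.nanmedian(w[sel(w,[350,-100,-15],[450,0,15])][:,2]).round(2))
    for lo,hi,zz in(([520,180,152],[800,400,168],160),([380,180,152],[570,400,168],160),([480,-310,57],[620,-180,64],60)):
        m=sel(w,lo,hi).astype(np.uint8)
        k,l,st,ce=cv2.connectedComponentsWithStats(m,connectivity=8)
        i=1+np.argmax(st[1:,4]); m=l==i
        # project pixels onto known plane z=zz along rays
        v,u=np.nonzero(m);K=f["mtx"]
        d=np.stack([(u-K[0,2])/K[0,0],(v-K[1,2])/K[1,1],np.ones(len(u))],-1)@f["view"][:3,:3]
        p=C+d*((zz-C[2])/d[:,2])[:,None]
        r=cv2.minAreaRect(p[:,:2].astype(np.float32))
        print(len(p),"zmed",np.median(w[m][:,2]).round(2),"plane/cloud mean",p.mean(0)[:2].round(1),w[m].mean(0)[:2].round(1),"rect",np.round(r[0],1),np.round(r[1],1),round(r[2],1))
        if zz==160:
            th=np.deg2rad(9.0); ex=np.array([np.cos(th),np.sin(th)]);ey=np.array([-ex[1],ex[0]])
            a=p[:,:2]@ex;b=p[:,:2]@ey; s=1 if lo[0]<500 else -1
            bins=np.arange(np.floor(b.min()),b.max(),4);xs=[];ys=[]
            for q in bins:
                t=(b>=q)&(b<q+4)
                if t.sum()>1: xs.append(q+2);ys.append(s*(s*a[t]).max())
            c=np.polyfit(xs,ys,1)
            print("  edge a at ymid",np.polyval(c,(b.min()+b.max())/2).round(1),"resid angle",np.rad2deg(c[0]).round(2),"b",b.min().round(1),b.max().round(1),"mid",((b.min()+b.max())/2).round(1))
E
python3 - <<'E'
from meas import *
meas({n:np.load(n+"0.npz") for n in("top","side")})
t=cv2.imread("pics/side0.png")
cv2.imwrite("pics/c3.png",cv2.resize(t[120:210,160:280],None,fx=6,fy=6,interpolation=2))
E
```

```text
top cam [ 349.    3. 1154.] bench z 0.39
614 zmed 159.87 plane/cloud mean [637.3 282.6] [637.3 282.6] rect [637.6 283.1] [ 49.4 110.4] 8.9
  edge a at ymid 650.8 resid angle 0.17 b 124.7 235.1 mid 179.9
651 zmed 160.22 plane/cloud mean [469.4 255.6] [469.4 255.6] rect [468.7 256.5] [ 48.8 109. ] 9.2
  edge a at ymid 526.6 resid angle -0.23 b 125.5 234.6 mid 180.1
534 zmed 60.52 plane/cloud mean [ 557.3 -244.5] [ 557.2 -244.4] rect [ 558.  -244.1] [60.7 90.5] 84.8
side cam [-108. -691.  815.] bench z 0.1
202 zmed 159.21 plane/cloud mean [627.9 276.6] [629.2 278.4] rect [627.1 278.6] [ 56.9 114.4] 9.7
  edge a at ymid 641.9 resid angle -0.55 b 119.6 234.1 mid 176.8
261 zmed 159.09 plane/cloud mean [461.6 247.9] [462.5 249.5] rect [461.2 249.7] [ 55.9 115. ] 9.2
  edge a at ymid 518.0 resid angle -0.75 b 117.0 232.1 mid 174.5
462 zmed 59.97 plane/cloud mean [ 551.2 -246.4] [ 551.3 -246.4] rect [ 551.4 -246.7] [62.2 93.3] 83.8
```

View pics/c3.png

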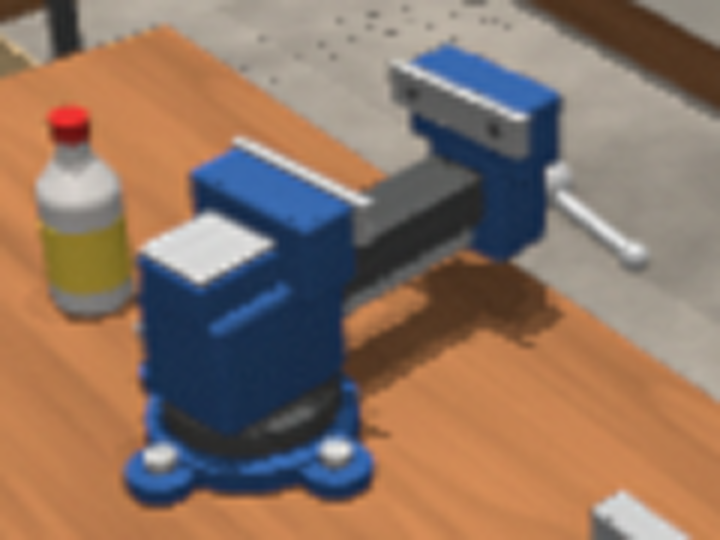

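```bash
cat >> h.py <<'E'
from scipy.spatial.transform import Rotation as Rn
def quat(yawdeg,s=1):
    t=np.deg2rad(yawdeg); z=s*np.array([-np.sin(t),np.cos(t),0]); y=np.array([0,0,-1.]); x=np.cross(y,z)
    q=Rn.from_matrix(np.stack([x,y,z],1)).as_quat(); return [q[3],q[0],q[1],q[2]]
E
python3 - <<'E'
from cell import bot
from h import *
s=bot.read_state();q=s["tcp_rot"];print(Rn.from_quat([q[1],q[2],q[3],q[0]]).as_matrix().round(2))
for sg in(1,-1):
  for p,y in(([555,-245,250],-5.4),([555,-245,48],-5.4),([584,275,300],9),([584,275,153],9)):
    print(sg,p,np.round(bot.solve_ik(p,quat(y,sg)),2))
E
```

```text
[[ 0.94 -0.    0.34]
 [-0.34 -0.    0.94]
 [-0.   -1.   -0.  ]]
1 [555, -245, 250] [-0.46 -0.04  1.55 -0.    1.63 -1.93]
1 [555, -245, 48] [-0.46  0.07  1.78 -0.    1.3  -1.93]
1 [584, 275, 300] [ 0.4   0.04  1.39 -0.    1.71 -1.33]
1 [584, 275, 153] [ 0.4   0.08  1.59 -0.    1.47 -1.33]
-1 [555, -245, 250] [-0.46 -0.04  1.55 -0.    1.63  1.21]
-1 [555, -245, 48] [-0.46  0.07  1.78 -0.    1.3   1.21]
-1 [584, 275, 300] [0.4  0.04 1.39 0.   1.71 1.81]
-1 [584, 275, 153] [0.4  0.08 1.59 0.   1.47 1.81]
```

Run:
```python
from cell import bot
from h import *
s=bot.read_state();p=s["tool_pos"]
bot.movel([p[0],p[1],320],speed=200)
bot.movep([555,-245,320],quat(-5.4))
bot.movel([555,-245,110],speed=200)
s=bot.read_state();print(s["clock"],s["tool_pos"],s["finger_gap"])
for n in("side","top"):
    f=bot.grab_frame(n);np.savez(f"{n}1.npz",**f)
    im=f["pixels"];c=im[120:290,250:410] if n=="side" else im[100:240,270:420]
    cv2.imwrite(f"pics/{n}1.png",cv2.resize(c,None,fx=3.5,fy=3.5,interpolation=2))
```

```text
5.2417 [ 555.48957346 -245.22842769  111.27685262] 92.95430421975024
```

View pics/side1.png

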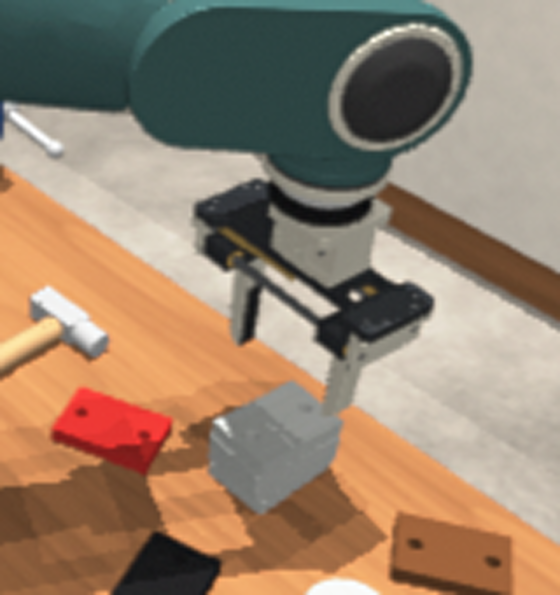

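View pics/top1.png

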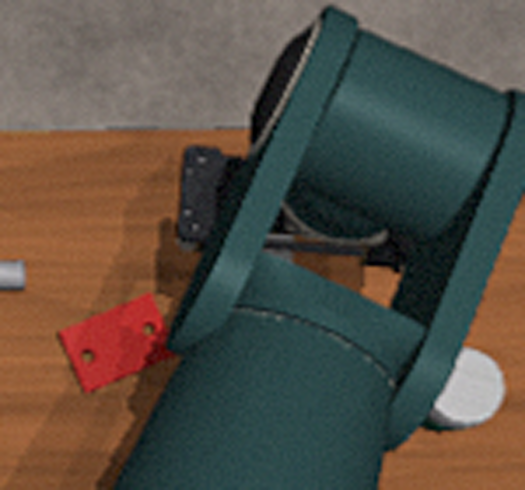

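The side view shows the open fingers straddling the stack, with the near fingertip at about (345,238). Top is occluded by the arm. I'll use the finger itself, whose pose is known, to check the side camera's bias.

Run:
```python
from h import *
f=np.load("side1.npz");w=cloud(f)
m=sel(w,[500,-345,100],[620,-280,172])
p=w[m];print(len(p),p.min(0).round(1),p.max(0).round(1))
th=np.deg2rad(-5.4);ex=np.array([np.cos(th),np.sin(th)]);ey=np.array([-ex[1],ex[0]])
o=np.array([555.5,-245.2])
l=np.stack([(p[:,:2]-o)@ex,(p[:,:2]-o)@ey,p[:,2]],1)
for z in range(105,172,6):
    t=l[(l[:,2]>=z)&(l[:,2]<z+6)]
    if len(t): print(z,len(t),t[:,0].min().round(1),t[:,0].max().round(1),t[:,1].min().round(1),t[:,1].max().round(1))
vu=np.argwhere(m);print(vu.min(0),vu.max(0))
print("pred pixels tip box:")
for a in(-7.5,7.5):
  for b in(-46.5,-64):
    P=f["view"][:3,:3]@np.r_[o+a*ex+b*ey,111.3]+f["view"][:3,3];u=f["mtx"]@P;print(a,b,(u[:2]/u[2]).round(1))
im=f["pixels"][195:250,325:375];cv2.imwrite("pics/c4.png",cv2.resize(im,None,fx=10,fy=10,interpolation=0))
```

```text
116 [ 536.4 -308.3  111.6] [ 555.  -290.4  170. ]
111 3 -12.5 -11.7 -54.1 -47.8
117 9 -13.1 3.3 -60.9 -48.1
123 12 -11.9 2.0 -61.6 -48.3
129 15 -13.4 4.1 -62.0 -48.1
135 13 -12.6 3.0 -62.6 -48.1
141 12 -12.8 5.3 -63.1 -46.4
147 15 -13.3 3.9 -62.9 -48.2
153 14 -12.7 4.6 -64.2 -48.4
159 14 -12.9 2.8 -63.7 -48.1
165 9 -14.0 -9.8 -63.4 -50.0
[223 341] [238 352]
pred pixels tip box:
-7.5 -46.5 [341.8 237.2]
-7.5 -64 [346.4 241. ]
7.5 -46.5 [345.7 235.1]
7.5 -64 [350.4 238.8]
```

View pics/c4.png

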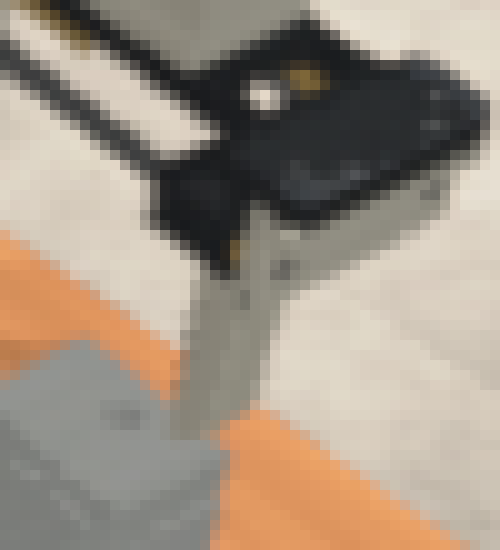

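Run:
```python
from cell import bot
from h import *
bot.movel([557,-244.7,70],speed=150)
bot.hold(0.2);s=bot.read_state();print(s["tool_pos"],s["wrist_force"])
dz=s["tool_pos"][2]-70
r=bot.movel([557,-244.7,48-dz],speed=50,force_limit=8)
bot.hold(0.2);s=bot.read_state();print(r,s["clock"],s["tool_pos"],s["wrist_force"],s["finger_gap"])
```

```text
[ 557.44467303 -244.95901024   71.20281361] [-0.35199639  0.26969453  0.09949264]
False 6.775 [ 557.1591257  -244.77738546   47.15878303] [ 0.68124087  1.27090471 -0.16600887] 93.31265261900326
```

Run:
```python
from cell import bot
from h import *
z=[]
for i in range(6): bot.hold(0.05); z.append(bot.read_state()["tool_pos"][2])
print(np.round(z,2))
bot.command_gripper(55,45)
bot.hold(0.2);s=bot.read_state();print(s["clock"],s["tool_pos"],s["wrist_force"],s["finger_gap"])
f=bot.grab_frame("side")
cv2.imwrite("pics/side2.png",cv2.resize(f["pixels"][150:290,270:410],None,fx=4,fy=4,interpolation=2))
```

```text
[47.1  47.05 46.97 46.94 46.91 46.86]
7.9083 [ 556.97835078 -244.74447395   46.79376978] [-0.00197885 -1.19415933 -0.98855493] 59.77187743462172
```

View pics/side2.png

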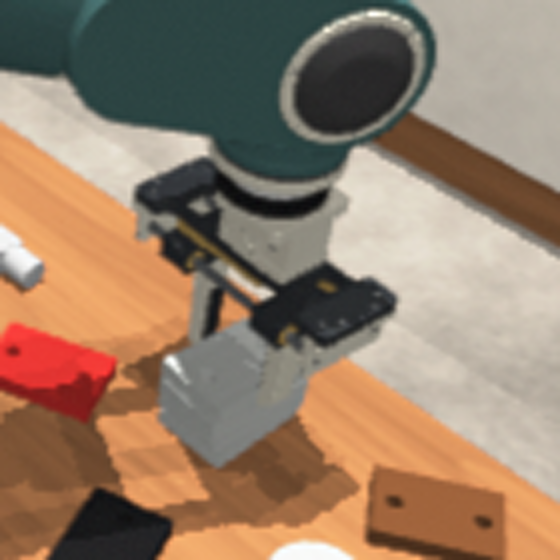

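The side view shows the fingers closed on the upper plate only, with the gap at 59.8 mm. Lifting slowly.

Run:
```python
from cell import bot
from h import *
bot.movel([557,-244.7,110],speed=60)
bot.hold(0.5);s=bot.read_state();print(s["clock"],s["tool_pos"],s["wrist_force"],s["finger_gap"])
f=bot.grab_frame("side");np.savez("side3.npz",**f)
cv2.imwrite("pics/side3.png",cv2.resize(f["pixels"][130:290,270:410],None,fx=3.7,fy=3.7,interpolation=2))
w=cloud(f)
for lo,hi in(([480,-310,104],[620,-180,128]),([480,-310,42],[620,-180,48])):
    p=w[sel(w,lo,hi)];print(len(p),p.mean(0).round(1),np.median(p,0).round(1))
```

```text
9.6583 [ 557.00641688 -244.67614589  109.98546151] [ 0.60711514 -0.01122201 -2.92044374] 59.430192793442814
500 [ 539.4 -243.9  121.3] [ 538.6 -242.3  122.7]
408 [ 546.7 -249.    44.9] [ 544.9 -250.    44.8]
```

View pics/side3.png

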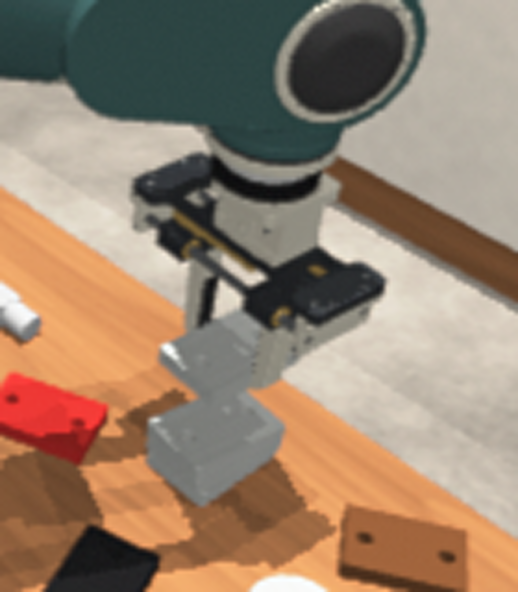

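One plate is up and three remain, with the plate at (222,350) in the crop. I'll check its level and offset, then carry it over.

```bash
cat > lev.py <<'E'
from h import *
def level(w,o,yaw,ztop):
    th=np.deg2rad(yaw);ex=np.array([np.cos(th),np.sin(th)]);ey=np.array([-ex[1],ex[0]])
    d=w[...,:2]-np.array(o); a=d@ex;b=d@ey
    m=(abs(a)<60)&(abs(b)<27)&(abs(w[...,2]-ztop)<7)
    A=np.stack([a[m],b[m],np.ones(m.sum())],1);z=w[...,2][m]
    for _ in range(8):
        c=np.linalg.lstsq(A,z,rcond=None)[0];r=z-A@c;k=abs(r)<max(1.5,2*np.median(abs(r)));A=A[k];z=z[k]
    print("n",len(z),"slope along x,y (deg)",np.rad2deg(c[:2]).round(2),"z",c[2].round(1),"a range",A[:,0].min().round(1),A[:,0].max().round(1),"b",A[:,1].min().round(1),A[:,1].max().round(1))
E
python3 - <<'E'
from lev import *
w=cloud(np.load("side3.npz"));level(w,[557-4.5,-244.7],-5.4,123.2)
E
```

```text
n 245 slope along x,y (deg) [-0.09  0.29] z 123.0 a range -46.3 37.8 b -26.6 27.0
```

Run:
```python
from cell import bot
from lev import *
bot.movel([557,-244.7,300],speed=200)
bot.movep([552.2,269.2,300],quat(9))
bot.movel([552.2,269.2,195],speed=120)
bot.hold(0.4);s=bot.read_state();print(s["clock"],s["tool_pos"],s["wrist_force"],s["finger_gap"],s["qpos"].round(2))
for n in("side","top"):
    f=bot.grab_frame(n);np.savez(f"{n}4.npz",**f)
    c=f["pixels"][90:220,150:310] if n=="side" else f["pixels"][100:240,90:250]
    cv2.imwrite(f"pics/{n}4.png",cv2.resize(c,None,fx=4,fy=4,interpolation=2))
    if n=="side": level(cloud(f),[552.2-4.5,269.2],9,208)
```

```text
14.1 [552.235365   269.22262957 195.16400395] [ 0.45318463 -0.45397646 -2.65939353] 59.76315562695251 [ 0.41 -0.01  1.61  0.    1.54 -1.32]
n 115 slope along x,y (deg) [ 0.68 -0.27] z 208.4 a range -46.4 43.7 b -26.9 25.9
```

View pics/side4.png

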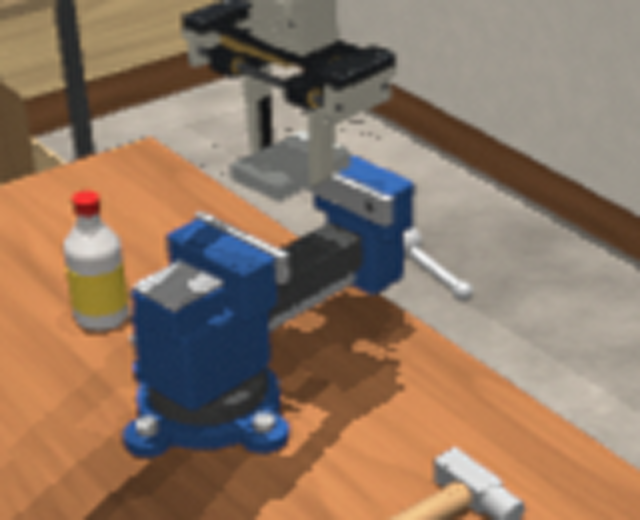

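View pics/top4.png

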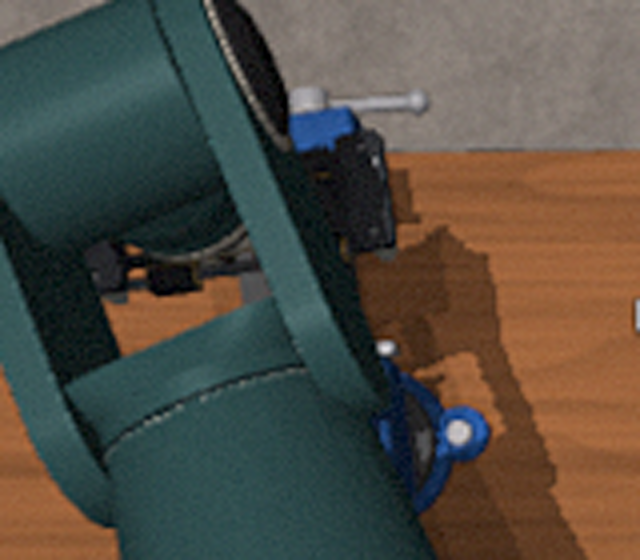

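Still level. The side camera puts the plate's near end and the fixed jaw within 2 mm of symmetric. Lowering with a force guard.

Run:
```python
from cell import bot
from lev import *
r=bot.movel([551.8,269.1,151.8],speed=40,force_limit=6)
bot.hold(0.5);s=bot.read_state();print(r,s["clock"],s["tool_pos"],s["wrist_force"],s["finger_gap"],s["qvel"].round(4))
f=bot.grab_frame("side");np.savez("side5.npz",**f)
cv2.imwrite("pics/side5.png",cv2.resize(f["pixels"][100:200,170:290],None,fx=6,fy=6,interpolation=2))
w=cloud(f)
level(w,[551.8-4.5,269.1],9,165)
# profile along vise x, in vise-centre frame (side cam bias -4.5 removed)
th=np.deg2rad(9);ex=np.array([np.cos(th),np.sin(th)]);ey=np.array([-ex[1],ex[0]])
d=w[...,:2]-np.array([551.8-4.5,269.1]);a=d@ex;b=d@ey
for y in(-20,-10,0,10,20):
    m=(abs(b-y)<3)&(abs(a)<85)&(w[...,2]>90);i=np.argsort(a[m])
    print(y,[(int(round(p)),int(round(q))) for p,q in zip(a[m][i],w[...,2][m][i])][::2])
```

```text
False 15.9333 [551.80333416 269.10568557 151.7980004 ] [-0.01608458 -0.06147174 -2.26478125] 59.648701786943136 [ 0.0009  0.0003  0.0005 -0.0017 -0.0016 -0.0001]
n 104 slope along x,y (deg) [-0.04 -0.79] z 165.0 a range -45.6 45.1 b -26.5 26.8
-20 [(-83, 160), (-69, 161), (-65, 160), (-48, 162), (-45, 155), (-44, 162), (-42, 97), (-41, 368), (-40, 361), (-40, 165), (-39, 364), (-39, 370), (-38, 358), (-37, 364), (-37, 370), (-36, 353), (-35, 357), (-35, 326), (-33, 323), (-33, 318), (-32, 328), (-31, 100), (-30, 328), (-28, 95), (-28, 328), (-26, 252), (-25, 106), (-25, 347), (-24, 96), (-23, 265), (-23, 97), (-22, 277), (-22, 100), (-22, 297), (-22, 109), (-21, 288), (-21, 496), (-21, 495), (-20, 103), (-20, 283), (-19, 264), (-18, 300), (-18, 265), (-18, 94), (-16, 102), (-15, 288), (-14, 499), (-13, 92), (-13, 500), (-12, 166), (-11, 103), (-8, 109), (-7, 93), (-5, 96), (-3, 333), (-2, 96), (-2, 91), (-1, 99), (0, 107), (3, 108), (5, 91), (7, 94), (10, 103), (12, 503), (14, 96), (16, 100), (18, 90), (21, 106), (22, 96), (23, 336), (27, 107), (28, 93), (31, 333), (31, 97), (35, 100
[... 2007 characters left out ...]
 (-21, 267), (-21, 287), (-20, 273), (-18, 165), (-17, 500), (-14, 164), (-6, 163), (-4, 503), (0, 111), (2, 165), (4, 110), (7, 502), (9, 165), (13, 165), (16, 108), (22, 110), (23, 164), (26, 108), (31, 168), (44, 108), (55, 108), (63, 110), (68, 107), (74, 105)]
20 [(-80, 158), (-75, 156), (-71, 159), (-46, 164), (-45, 153), (-43, 163), (-42, 158), (-41, 166), (-40, 361), (-39, 491), (-37, 491), (-34, 168), (-30, 334), (-28, 498), (-27, 254), (-26, 335), (-24, 502), (-23, 163), (-22, 499), (-22, 264), (-21, 166), (-20, 167), (-20, 499), (-19, 296), (-15, 167), (-13, 501), (-11, 166), (-5, 502), (-3, 163), (1, 166), (5, 167), (9, 165), (12, 107), (23, 165), (30, 107), (40, 107), (63, 106)]
```

View pics/side5.png

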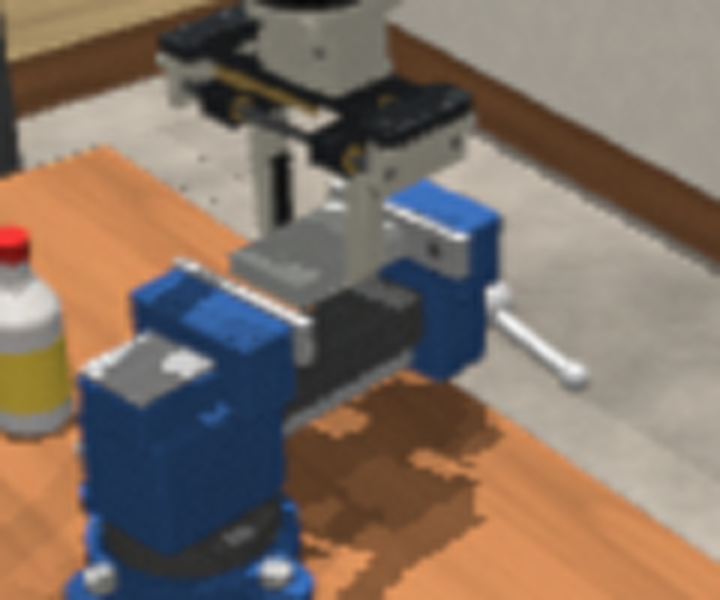

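The plate sits between the jaws, level within 1°, with its top at 165 mm. Relative to the plate centre, the fixed face is at about −62 mm, the moving face at about +63 mm and the plate ends at ±45 mm. One last check on the other objects, then I'll hand in.

Run:
```python
from cell import bot
from lev import *
a=np.load("side0.npz");b=np.load("side5.npz");wa=cloud(a);wb=cloud(b)
p=wb[sel(wb,[480,-310,42],[620,-180,50])];print("stack now",p.mean(0).round(1),cv2.minAreaRect(p[:,:2].astype(np.float32)))
for n,lo,hi in(("tin",[350,-460,65],[520,-330,85]),("oil",[380,320,20],[520,460,145])):
    for w in(wa,wb): print(n,w[sel(w,lo,hi)].mean(0).round(1))
s=bot.read_state();print(s["clock"],s["tool_pos"],s["wrist_force"],s["finger_gap"])
print(bot.close_job())
```

```text
stack now [ 549.7 -247.3   44.8] ((551.1340942382812, -246.25233459472656), (62.95915603637695, 93.86904907226562), 82.10384368896484)
tin [ 427.8 -414.6   73.8]
tin [ 427.9 -414.4   73.9]
oil [424.2 425.2  74.3]
oil [424.3 425.1  74.5]
15.9833 [551.79858967 269.07180916 151.78529624] [ 0.44208255 -0.95526739 -3.16020143] 59.82835145819643
the job is handed in; nothing more can be done
None
```

I took the top plate off the stack and handed the job in at about 16 s, with the gripper still holding the plate between the open vise jaws. The hand-in reports no verdict.

**Grasp:** I gripped the plate across its 60 mm width, with the fingertips about 13 mm below its upper face. The finger gap reads 59.8 mm.

**Last checks, from the side camera and the arm readings:**
- **Height and level:** the upper face is at 165 mm, 5 mm above the 160 mm jaw tops. The fitted slope was 0.04° along the plate and 0.8° across it.
- **Centring:** the jaw faces are about 62 to 63 mm either side of the plate centre and the plate ends are at 45 mm. That leaves roughly 17 mm clear at each end. The guarded descent met no contact.
- **Square:** I set the plate to the measured jaw direction of about 9°; the jaw measurements from the two cameras agree within about a degree.
- **Other objects:** the tin and the oil bottle have not moved (under 0.5 mm). Three plates remain, within about 1 mm of where the stack was. I did not measure the hammer again, but the arm stayed well above it.

**Disagreement:** the side camera read about 5 mm lower in x than the top camera. The finger, whose pose is known, showed the side camera to be off by about 4.5 mm, so I corrected for that. The two cameras also differed by 3 to 6 mm on where the middle of the jaws lies sideways. I used a value close to the top camera's; the difference is within the 15 mm allowed.

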